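Slide the wax pan to the other ring of the hotplate

ROBOT

A 6-joint arm with a two-finger parallel gripper is mounted at the origin on the work surface. World frame = base frame: x ahead of the robot, y to its left, z up, the work surface at z = 0. Lengths are in m, angles in degrees, forces in N, time in s.
With the tool pointing down it reaches from about 0.4 to 0.825 m from the base axis. Payload 7 kg.
Tool frame: the origin (TCP) lies between the finger pads; the fingertips stand 19 mm ahead of it and the grasp point (between the pads) is the TCP; z points along the fingers, y is the line along which they close (so a half turn about z gives the same grasp; the last joint's range is limited). The gripper opens to 88 mm and grips with 3 to 60 N. Pads are 19 mm wide; open, the fingers measure 130 mm over their backs; the gripper's body (78 mm by 193 mm) begins 47 mm behind the grasp point.
Start: joints at [-54.311, 20.546, 0.682, 0, -70.136, -16.507], TCP at [0.222, -0.638, 0.246] pointing down, gripper open.
Joint ranges: [-176.03, 176.03], [-82.01, 121.73], [-58.28, 71.71], [-173.87, 95.51], [-174.79, -0.11], [-173.66, 173.66]. Speed limits (degrees/s): [136.94, 136.94, 172.46, 180, 180, 180].

INTERFACE

Orientations are given as [roll, pitch, yaw] about the fixed x, y, z axes, in that order (R = Rz(yaw) Ry(pitch) Rx(roll)).
In Python, from plant import get_obs, snapshot, close_job, spot_in, spot_point gives the robot as it stands.
- The arm moves only by the tool play_rows, never from a script. Its argument "plan" is a list of rows, each a list of 6 numbers: the shift along the tool's x, y, z in cm, then the turn, a rotation vector about the tool's x, y, z in degrees. A call has 1 to 20 rows; each row shifts and turns the commanded pose from where the row before left it, along the tool's axes as they then stand; what a row does not reach is not made up. A row lasts 1/12 s, in which the tool goes at most 41.7 mm and 7.16 degrees, less where a joint would pass 70% of its speed; a pose out of reach is approached as far as the arm can. A call is refused whole if a number of a shift passes 4.17 or a number of a turn 7.16, either way. A call with a gripper value outside its range is refused whole. "grip" is the finger opening in cm, from 0 to 8.76, set as the call begins (left out, the last holds). The fingers move at their own pace and stop on an object; the grip force is fixed at half the most. Time passes only in rows, so rows that do not move let the fingers close. It gives the time, the measured TCP pose, the force, the opening and the grip force at its end, in the units of the state.
- get_obs(): the state, without advancing time (a new reading comes with each control period).
- snapshot(name): name is "side" or "top" or "wrist"; returns a dict with "frame" (400x640x3 uint8, red, green, blue), "fx", "fy", "cx", "cy" (pixels), "position" and "attitude" of the camera in the world. Camera axes: x right, y down, z forward; pixel columns grow to the right and rows downward; lengths in m; the calibration is good to about 2 mm. A picture is of the moment at which its call begins. There is no depth.
- close_job(): hands the job in; it is judged then, once.
Trained networks look in the newest picture that a camera, given by its name, has taken for a name from the list of things; names that differ only in an ending like _2 or _b are one class to them, and where a whole thing is asked for, a point or a joint stands for the part that bears it (a point fixed in the world has none). Each returns a list of dicts, best first, with "score" (0 to 1); they miss things now and then, are a little off and sometimes report something else, mostly with a low value. They report only what shows in the picture. A call takes as long as a camera call. They do not tell look-alikes from the thing itself.
- spot_in(camera, thing): "position" ([x, y, z] in m, in world coordinates, good to about 4 mm: the middle of the surface that is visible of it).
- spot_point(camera, thing): "position" ([x, y, z] in m, in world coordinates, good to about 4 mm: a listed point, or the origin of a listed thing).
The state is a dict: "clock": time; "joint_pos": joint angles; "qvel": joint speeds; "tau": joint torques, N m; "tool_pos": TCP position; "orientation": TCP orientation; "force": force on the tool from outside, world axes, zero at the start; "moment": the same for the moment, N m; "opening": finger opening in m; "gripper_force": force on a finger pad.
Only numpy, scipy, OpenCV 4.12 (cv2) and the standard library are available. Lean on these libraries where they do the work, as an engineer would, in place of code of your own. Each camera call takes 0.05 s, during which the arm holds its last target. There are 200 camera calls.

TASK

The wax pan on the two-ring hotplate has to go over to the other ring, where its carrying yoke is standing in the way. First hang the yoke astride the steel rail, one leg on each side of the bar, and let go of it; then push the pan along the plate, without lifting or tipping it, until it stands wholly inside the other ring. Do not knock the other things on the bench out of their places.

Things in the scene. Friction and masses are not known exactly. Their poses are not given: they have to be found in the camera images.
- plate: Fixed white hotplate, 200 mm (its x) by 380 mm (its y) by 45 mm high, with a flat dark steel top. Origin: centre of its underside on the bench; z up. Two small black control knobs on its front (-x) side; they play no part.
- ring_a (a point): Centre of one of the two rings marked on the hotplate's top by thin pale circles of 65 mm inner radius; on the top surface, 45 mm above the bench, at +90 mm along the plate's y. The circles are flush with the top.
- ring_b (a point): Centre of the other ring, alike, at -90 mm along the plate's y. The pan starts on one of the rings and the yoke on the other; which is which varies.
- pan: Loose open round aluminium pan, empty, 104 mm across (100 mm at the foot) and 58 mm high, wall 3 mm, about 0.6 kg. Origin: centre of its underside; z up. A black bar handle, 20 mm wide, 13 mm thick, runs along the pan's -x to 141 mm from its centre; mid-line 46 mm above the underside.
- yoke: Loose steel carrying yoke, 0.25 kg: inverted U, 36 mm deep (its y), wooden grip on top. Origin: underside, midway between the feet; z up. Legs at x = -36 and +36 mm (68 mm clear between), feet turned out to x = -52 and +52. Sloping shoulders rise to a bridge 24 mm wide (x), underside z = 98 mm. Grip: z = 102 to 152 mm, 22 mm (x) by 34 mm (y). Hung, its y lies along the bar.
- yoke_notch (a point): Middle of the underside of the yoke's bridge, 98 mm above the yoke's origin: the spot that rests on the bar.
- rail: Fixed steel rail: a level round bar 14 mm thick along the rail's y, 240 mm long between two posts. Origin: on the bench below the middle of the bar; z up.
- rail_mid (a point): Middle of the bar, on its centre line, 140 mm above the bench; the bar's top is 7 mm higher. Nothing lies under the bar.
- cast: White plaster dental cast, loose, 60 by 70 by 37 mm, in front of the rail. Origin: centre of its underside. Leave in place.
- roll: White paper roll standing on end, loose, 110 mm across, 100 mm high, behind the rail. Origin: centre of its underside. Leave in place.
- jar: Lidded jar, loose, 56 mm across, 85 mm high, behind the hotplate. Origin: centre of its underside. Leave in place.
- bowl: Dark rubber mixing bowl, loose, 100 mm across, 55 mm high, behind the hotplate. Origin: centre of its underside. Leave in place.
- spatula: Spatula, loose, 170 mm long along its x, lying in front of the hotplate. Leave in place.
Not all that is in view belongs to the job. Leave any blue look-alike of the pan alone. What is shaped like the yoke but red is not meant.

How it is judged (in metres and radians):
On the way, in this order (a step that is already met when the one before it is completed fails the run):
1. the yoke hangs astride the rail's bar, released (x of yoke_notch in the frame of rail between -0.02 and 0.02 m and y of yoke_notch in the frame of rail between -0.1 and 0.1 m and z of yoke_notch in the frame of rail_mid between 0.001 and 0.016 m and angle between yoke's own z axis and vertical below 0.35 rad and linear speed of yoke below 0.03 m/s and contact force between yoke and the fingers below 0.1 N), for 0.3 s.
2. the pan stands inside the other ring ((horizontal distance between pan and ring_a below 0.014 m or horizontal distance between pan and ring_b below 0.014 m) and distance of pan from where it was at the start of the episode above 0.12 m and z of pan in the frame of ring_a between -0.004 and 0.004 m and angle between pan's own z axis and vertical below 0.05 rad), for 0.2 s.
At the end, for the whole second after the job is handed in: Yoke at rest, released, astride the bar: its bridge rests on the bar, notch within 20 mm across it and 100 mm along it of the bar's middle, tilt under 0.35 rad. Pan flat and at rest on the hotplate, its centre within 14 mm of the centre of the ring it did not start on (all of step 1 and all of step 2 and linear speed of pan below 0.01 m/s); the robot touches nothing.
It fails at once if the pan is lifted more than 8 mm off the hotplate (z of pan in the frame of ring_a above 0.008 m).
It fails at once if the pan is tipped by more than 0.15 rad or falls (angle between pan's own z axis and vertical above 0.15 rad).
It fails at once if a bystander (cast, roll, jar, bowl, spatula) is moved by more than 30 mm (distance of any of cast, roll, jar, bowl, spatula from where it was at the start of the episode above 0.03 m).
It also fails if it takes over 54 s, if anything falls off the work surface, if the arm or the gripper's body presses on something with over 40 N, if the wrist force passes 120 N, or if a joint passes its speed limit or range.

## Working session

There is one attempt and no reset: what is moved stays moved. The work goes in short steps, Python scripts to look and compute and a tool call to move; the robot and the scene stay as the last step left them, time stands still between calls to the robot, and variables do not carry over. Pictures are saved under pics/ and viewed, at most 10 in all, crops included, and the job is handed in when it is done.

Besides the shell and the picture viewer there is one more tool, called after "Request:" by a JSON object that holds its "fn" and its "kwargs". play_rows: Moves the arm, as the interface text tells. Its arguments: {"type":"object","properties":{"plan":{"type":"array","items":{"type":"array","items":{"type":"number"}}},"grip":{"type":"number"}},"required":["plan"]}

```bash
mkdir -p pics; cat > h.py <<'E'
from plant import *
import numpy as np, cv2
def save(c,n):
    s=snapshot(c); cv2.imwrite(f'pics/{n}.png',cv2.cvtColor(s['frame'],cv2.COLOR_RGB2BGR)); return s
E
python3 - <<'E'
from h import *
for c in ['top','side']:
    s=save(c,c+'1'); print(c,s['fx'],s['fy'],s['cx'],s['cy'],s['position'],s['attitude'])
    for f,ns in ((spot_point,['plate','ring_a','ring_b','pan','yoke','yoke_notch','rail','rail_mid']),(spot_in,['yoke','pan','cast','roll','jar','bowl','spatula'])):
        for n in ns:
            print(f.__name__,n,[(np.round(d['position'],3).tolist(),round(d['score'],2)) for d in f(c,n)])
print(get_obs())
E
```

```text
top 467.75828861893376 467.75828861893376 323.4045271026175 200.0044540249455 [ 0.14898062 -0.0285179   1.7461139 ] [-1.70707130e+02  8.97066685e-02 -9.14420774e+01]
call plate [([0.518, -0.149, 0.001], 0.84)]
call ring_a [([0.54, -0.062, 0.045], 0.89), ([0.499, -0.238, 0.046], 0.75)]
call ring_b [([0.54, -0.062, 0.045], 0.89), ([0.499, -0.238, 0.046], 0.75)]
call pan [([0.534, -0.062, 0.044], 0.63)]
call yoke [([0.728, -0.418, -0.002], 0.91), ([0.488, -0.228, 0.042], 0.51)]
call yoke_notch [([0.723, -0.424, 0.095], 0.87), ([0.489, -0.229, 0.142], 0.83)]
call rail [([0.479, 0.298, 0.001], 0.66)]
call rail_mid [([0.48, 0.294, 0.145], 0.72)]
call yoke [([0.473, -0.226, 0.133], 0.66), ([0.711, -0.418, 0.087], 0.55)]
call pan [([0.53, -0.053, 0.046], 0.79), ([0.472, 0.279, 0.009], 0.4)]
call cast [([0.34, 0.364, 0.026], 0.68)]
call roll [([0.632, 0.296, 0.099], 0.96)]
call jar [([0.676, -0.256, 0.083], 0.69)]
call bowl [([0.728, -0.097, 0.022], 0.83)]
call spatula [([0.387, -0.081, 0.003], 0.66)]
side 419.4155248680954 419.4155248680954 318.69676948916253 202.8018290059682 [-0.15241834 -
[... 887 characters left out ...]
 -0.124, 0.007], 0.74)]
{'clock': 1.6, 'joint_pos': array([-5.43110502e+01,  2.05465789e+01,  6.83573538e-01, -8.33788283e-04,
       -7.01359752e+01, -1.65084959e+01]), 'qvel': array([ 0.10067466, -0.01008438, -0.0591704 , -0.05626278,  0.00576792,
       -0.01749997]), 'tau': array([-1.89806080e-03, -5.82360399e+01,  2.93300056e+01,  7.00290263e+00,
        1.24448587e-02, -5.77111496e-05]), 'tool_pos': array([ 0.22177239, -0.63751727,  0.24556844]), 'orientation': array([-1.79999245e+02,  1.04154952e-03, -1.60819829e+02]), 'force': array([-0.62817602,  0.39138454,  0.31844597]), 'moment': array([-0.04148189,  0.01345926, -0.02805911]), 'gripper_force': 0.0, 'opening': 0.08768304642667149}
```

View pics/top1.png

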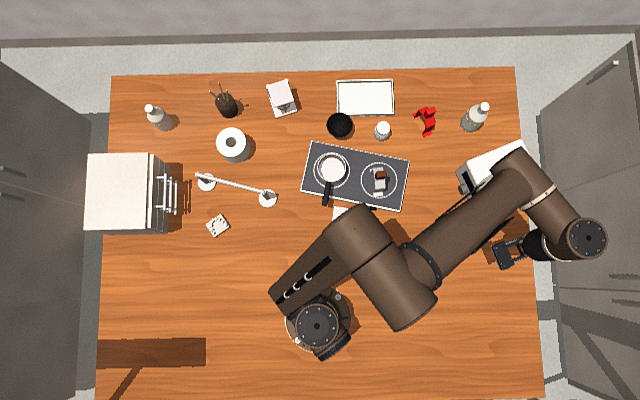

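View pics/side1.png

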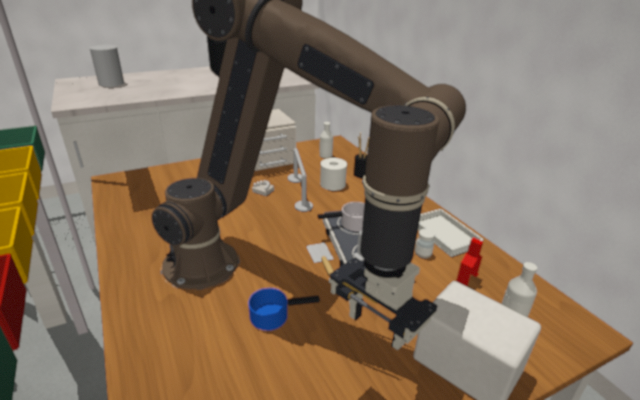

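The top view shows the yoke-like things: a steel one with a wooden grip on the plate's right ring at (379,178), and a red one at (426,121), which is the decoy. The white pan is at (332,170), its handle pointing to (326,205). The rail runs (205,183)–(268,198). The side view shows the blue pan at (268,308), the other decoy. I choose the yoke at (379,178) and check it in a crop.

```bash
python3 - <<'E'
import cv2,numpy as np
im=cv2.imread('pics/top1.png')
a=cv2.resize(im[130:220,290:420],None,fx=6,fy=6,interpolation=cv2.INTER_CUBIC)
cv2.imwrite('pics/crop1.png',a)
from h import *
s=snapshot('top')
from scipy.spatial.transform import Rotation as R
Rm=R.from_euler('xyz',s['attitude'],degrees=True).as_matrix();p=np.array(s['position'])
def w(u,v,z):
    d=Rm@np.array([(u-s['cx'])/s['fx'],(v-s['cy'])/s['fy'],1]); return p+d*(z-p[2])/d[2]
print('check ring a pix', [(np.round((lambda c:(c[0]/c[2]*s['fx']+s['cx'],c[1]/c[2]*s['fy']+s['cy']))(Rm.T@(np.array(q)-p)),1)) for q in [(0.54,-0.062,.045),(.489,-.228,.145)]])
print('rail bases',w(206,184,.0),w(268,199,.0))
hs=cv2.cvtColor(im,cv2.COLOR_BGR2GRAY)
E
```

```text
check ring a pix [array([330.5, 170. ]), array([378.7, 176.6])]
rail bases [0.50772522 0.41209998 0.        ] [0.44385483 0.17654586 0.        ]
```

View pics/crop1.png

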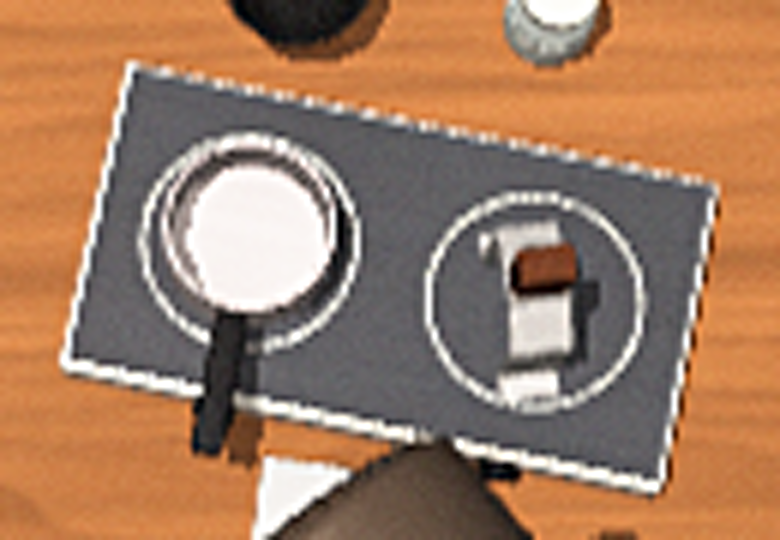

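The crop shows the steel yoke with its wooden grip at crop (545,268), inside the right ring and with its legs running up and down the picture (yaw about +5°). The pan is in the left ring with its handle towards the robot. The choice is confirmed, so I approach.

Request:
{"fn": "play_rows", "kwargs": {"plan": [[0,0,-4,0,0,0],[-1.5,1.2,-1,0,0,0],[-3.2,2.5,-0.5,0,0,0],[-3.2,2.5,0,0,0,0],[-3.2,2.5,0,0,0,0],[-3.2,2.5,0,0,0,0],[-3.2,2.5,0,0,0,0],[-3.2,2.5,0,0,0,0],[-3.2,2.5,0,0,0,0],[-3.2,2.5,0,0,0,0],[-3.2,2.5,0,0,0,0],[-3.2,2.5,0,0,0,0],[-3.2,2.5,0,0,0,0],[-1.6,1.2,0,0,0,0],[0,0,0,0,0,0],[0,0,0,0,0,0]], "grip": 8.76}}

```text
clock: 2.98
tool_pos: [0.4859, -0.2282, 0.3006]
orientation: [-180.0, 0.0, -160.7]
force: [0.5, -0.2, 0.2]
opening: 0.0873
gripper_force: 0.0
```

```bash
python3 - <<'E'
from h import *
o=get_obs(); print(o['tool_pos'],o['orientation'],o['joint_pos'],o['clock'])
for c in ['wrist','top']:
    s=save(c,c+'2'); print(s['position'],s['attitude'],s['fx'],s['cx'],s['cy'])
    for n in ['yoke','yoke_notch','pan','ring_a','rail_mid']:
        print(c,n,[(np.round(d['position'],3).tolist(),round(d['score'],2)) for d in spot_point(c,n)])
E
```

```text
[ 0.48585528 -0.22815459  0.30061442] [-1.79996397e+02  3.42824953e-03 -1.60669370e+02] [-4.21675502e+00  5.59608064e+00 -1.17066225e+01  2.02546612e-03
 -7.26927145e+01 -6.64532171e+01] 2.9833
[ 0.41274169 -0.25339735  0.44039879] [1.63326049e+02 5.90376640e-02 1.09377408e+02] 341.33967102598507 312.22549693509336 199.1902848065659
wrist yoke [([0.486, -0.229, 0.041], 0.95)]
wrist yoke_notch [([0.486, -0.231, 0.145], 0.56)]
wrist pan [([0.535, -0.063, 0.044], 0.63)]
wrist ring_a []
wrist rail_mid []
[ 0.14898062 -0.0285179   1.7461139 ] [-1.70707130e+02  8.97066685e-02 -9.14420774e+01] 467.75828861893376 323.4045271026175 200.0044540249455
top yoke [([0.489, -0.228, 0.045], 0.65), ([0.728, -0.416, -0.003], 0.44), ([0.482, 0.296, 0.144], 0.19)]
top yoke_notch [([0.724, -0.422, 0.098], 0.74), ([0.49, -0.228, 0.143], 0.55)]
top pan [([0.113, -0.301, 0.0], 0.66), ([0.537, -0.058, 0.045], 0.47)]
top ring_a [([0.497, -0.238, 0.044], 0.8), ([0.537, -0.064, 0.044], 0.59)]
top rail_mid [([0.48, 0.295, 0.145], 0.83)]
```

View pics/wrist2.png

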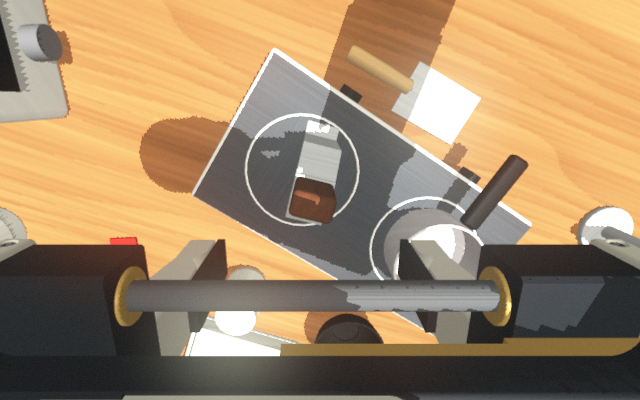

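The wrist picture shows the yoke's grip at (313,200) with its y face running (294,178)–(336,187), so yaw is about +6°. The notch is at (0.488,-0.229), just under the TCP. The spatula is at (410,80) and the pan at (430,245). I turn 13°, go down and grasp.

Request:
{"fn": "play_rows", "kwargs": {"plan": [[-0.2,0,1,0,0,6.6],[0,0,2.5,0,0,6.7],[0,0,3,0,0,0],[0,0,3,0,0,0],[0,0,2,0,0,0],[0,0,0.9,0,0,0],[0,0,0,0,0,0],[0,0,0,0,0,0]], "grip": 8.76}}

```text
clock: 4.25
tool_pos: [0.4876, -0.2288, 0.1772]
orientation: [-180.0, -0.0, -174.1]
force: [0.5, 0.8, -0.1]
opening: 0.0874
gripper_force: 0.0
```

Request:
{"fn": "play_rows", "kwargs": {"plan": [[0,0,0,0,0,0],[0,0,0,0,0,0],[0,0,0,0,0,0],[0,0,0,0,0,0],[0,0,0,0,0,0],[0,0,0,0,0,0],[0,0,0,0,0,0],[0,0,0,0,0,0],[0,0,0,0,0,0],[0,0,0,0,0,0],[0,0,0,0,0,0],[0,0,0,0,0,0]], "grip": 0}}

```text
clock: 5.25
tool_pos: [0.4871, -0.2286, 0.1765]
orientation: [180.0, -0.0, -174.1]
force: [-0.7, 0.5, 0.0]
opening: 0.0338
gripper_force: 29.9
```

Request:
{"fn": "play_rows", "kwargs": {"plan": [[0,0,-1.5,0,0,0],[0,0,-3,0,0,0],[0,0,-4,0,0,0],[0,0,-4,0,0,0],[0,1.5,-2.5,0,0,0],[-0.4,3,-0.7,0,0,0],[-0.4,4,0,0,0,0],[-0.4,4,0,0,0,0],[-0.4,4,0,0,0,0],[-0.4,4,0,0,0,0],[-0.4,4,0,0,0,0],[-0.4,4,0,0,0,0],[-0.4,4,0,0,0,0],[-0.4,4,0,0,0,0],[-0.4,4,0,0,0,0],[-0.4,4,0,0,0,0],[-0.3,3,0,0,0,0],[0,2,0,0,0,0],[0,0,0,0,0,0]], "grip": 0}}

```text
clock: 6.83
tool_pos: [0.4826, 0.2722, 0.3322]
orientation: [-180.0, -0.1, -174.0]
force: [0.1, 0.3, -2.5]
opening: 0.034
gripper_force: 29.9
```

Request:
{"fn": "play_rows", "kwargs": {"plan": [[0,0,0,0,0,7],[0,0,0,0,0,7],[0,0,0,0,0,7],[0,0,0,0,0,0],[0,0,0,0,0,0]], "grip": 0}}

```text
clock: 7.25
tool_pos: [0.483, 0.2683, 0.3332]
orientation: [-180.0, -0.0, 165.1]
force: [-0.4, -0.5, -2.8]
opening: 0.0337
gripper_force: 29.9
```

```bash
python3 - <<'E'
from h import *
from scipy.spatial.transform import Rotation as R
o=get_obs(); print(o['tool_pos'],o['orientation'],o['joint_pos'],o['opening'])
for c in ['top','side','wrist']:
    s=save(c,c+'3'); print(c, s['position'],s['attitude'])
    for n in ['yoke_notch','yoke','rail_mid']:
        print(c,n,[(np.round(d['position'],3).tolist(),round(d['score'],2)) for d in spot_point(c,n)])
a=cv2.imread('pics/side3.png'); b=cv2.imread('pics/wrist3.png')
cv2.imwrite('pics/both3.png',np.vstack([cv2.resize(a[100:250,200:440],(640,400)),b])[:,:] if 0 else np.hstack([cv2.resize(a[100:250,230:430],(400,300)),cv2.resize(b,(400,250))[:250] if 0 else cv2.resize(b,(400,300))]))
E
```

```text
[0.48302053 0.26830151 0.33323505] [-1.79973572e+02 -2.67109854e-02  1.65090699e+02] [ 4.93536892e+01  6.36921683e+00 -6.64109788e+00 -1.29148892e-02
 -7.70250906e+01 -1.54260081e+02] 0.03366560446721388
top [ 0.14898062 -0.0285179   1.7461139 ] [-1.70707130e+02  8.97066685e-02 -9.14420774e+01]
top yoke_notch [([0.486, 0.267, 0.299], 0.67), ([0.724, -0.423, 0.099], 0.65), ([0.64, 0.304, 0.002], 0.25)]
top yoke [([0.483, 0.269, 0.2], 0.7)]
top rail_mid [([0.48, 0.295, 0.144], 0.94)]
side [-0.15241834 -1.09947743  0.86358501] [-120.8673084    -1.53016579  -26.61603462]
side yoke_notch [([0.483, 0.266, 0.299], 0.76)]
side yoke [([0.485, 0.266, 0.199], 0.6)]
side rail_mid [([0.48, 0.297, 0.142], 0.91)]
wrist [0.40834742 0.2892787  0.47339089] [1.63288691e+02 6.39445379e-02 7.49691756e+01]
wrist yoke_notch [([0.487, 0.266, 0.303], 0.9)]
wrist yoke [([0.482, 0.27, 0.196], 0.6), ([0.521, -0.151, -0.002], 0.53)]
wrist rail_mid [([0.476, 0.292, 0.144], 0.62), ([0.482, 0.268, 0.197], 0.26)]
```

View pics/both3.png

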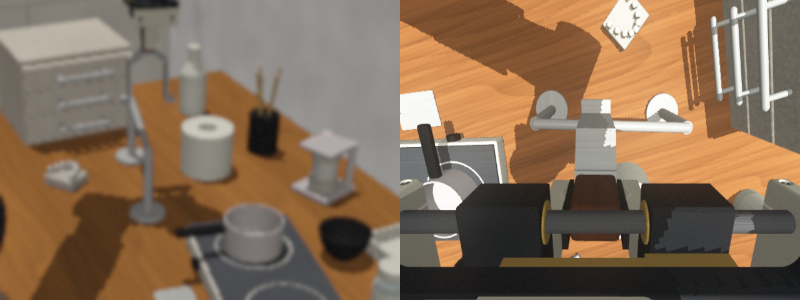

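The side crop (left half) shows the yoke held upright over the rail. The wrist view (right half) shows the bar running (535,123)–(690,127), square to the yoke. The notch is 11 mm off across the bar and 27 mm off along it, so I correct that and lower.

Request:
{"fn": "play_rows", "kwargs": {"plan": [[0.6,1.3,0,0,0,0],[0.5,1.4,0,0,0,0],[0,0,1.5,0,0,0],[0,0,2.5,0,0,0],[0,0,3,0,0,0],[0,0,3,0,0,0],[0,0,2.5,0,0,0],[0,0,1,0,0,0],[0,0,0.7,0,0,0],[0,0,0.5,0,0,0],[0,0,0,0,0,0],[0,0,0,0,0,0]], "grip": 0}}

```text
clock: 8.85
tool_pos: [0.4801, 0.2982, 0.1877]
orientation: [179.9, 0.1, 164.9]
force: [-0.1, 0.3, -1.5]
opening: 0.0336
gripper_force: 29.9
```

```bash
python3 - <<'E'
from h import *
o=get_obs(); print(o['tool_pos'],o['orientation'],o['force'])
for c in ['side','wrist']:
    s=save(c,c+'4')
    for n in ['yoke_notch','yoke','rail_mid']:
        print(c,n,[(np.round(d['position'],3).tolist(),round(d['score'],2)) for d in spot_point(c,n)])
E
```

```text
[0.4801368  0.29823551 0.1877144 ] [1.79918624e+02 5.60390283e-02 1.64901427e+02] [-0.14981313  0.26603902 -1.4878225 ]
side yoke_notch [([0.724, -0.417, 0.097], 0.85), ([0.48, 0.297, 0.157], 0.64)]
side yoke [([0.726, -0.418, 0.001], 0.84), ([0.484, 0.296, 0.055], 0.48)]
side rail_mid [([0.479, 0.296, 0.142], 0.72)]
wrist yoke_notch [([0.479, 0.296, 0.157], 0.91)]
wrist yoke [([0.479, 0.299, 0.056], 0.83)]
wrist rail_mid []
```

Request:
{"fn": "play_rows", "kwargs": {"plan": [[0,0,0.4,0,0,0],[0,0,0.2,0,0,0],[0,0,0.1,0,0,0],[0,0,0,0,0,0],[0,0,0,0,0,0]], "grip": 0}}

```text
clock: 9.67
tool_pos: [0.4796, 0.2975, 0.1804]
orientation: [180.0, 0.0, 164.9]
force: [-3.5, -0.8, 6.2]
opening: 0.0335
gripper_force: 29.9
```

The force reading shows contact, with the yoke on the bar. I release it.

Request:
{"fn": "play_rows", "kwargs": {"plan": [[0,0,0,0,0,0],[0,0,0,0,0,0],[0,0,0,0,0,0],[0,0,0,0,0,0],[0,0,0,0,0,0],[0,0,0,0,0,0],[0,0,0,0,0,0],[0,0,0,0,0,0],[0,0,0,0,0,0],[0,0,0,0,0,0]], "grip": 7.5}}

```text
clock: 10.5
tool_pos: [0.4796, 0.2975, 0.1795]
orientation: [-180.0, -0.0, 164.9]
force: [-0.5, -1.1, 0.0]
opening: 0.0749
gripper_force: 0.0
```

```bash
python3 - <<'E'
from h import *
o=get_obs(); print(o['tool_pos'],o['orientation'],o['force'],o['opening'])
for c in ['side','wrist']:
    s=save(c,c+'5')
    for n in ['yoke_notch','yoke']:
        print(c,n,[(np.round(d['position'],3).tolist(),round(d['score'],2)) for d in spot_point(c,n)])
E
```

```text
[0.47957529 0.29753243 0.17954792] [-1.79999944e+02 -1.79929402e-03  1.64880697e+02] [-0.45252828 -1.1123927   0.03777271] 0.07489270891653164
side yoke_notch [([0.724, -0.419, 0.101], 0.92), ([0.478, 0.294, 0.151], 0.72)]
side yoke [([0.48, 0.296, 0.05], 0.72), ([0.343, 0.366, -0.002], 0.49)]
wrist yoke_notch [([0.481, 0.298, 0.148], 0.66), ([0.478, 0.299, 0.046], 0.34)]
wrist yoke [([0.478, 0.301, 0.043], 0.72), ([0.345, 0.362, -0.002], 0.19)]
```

View pics/wrist5.png

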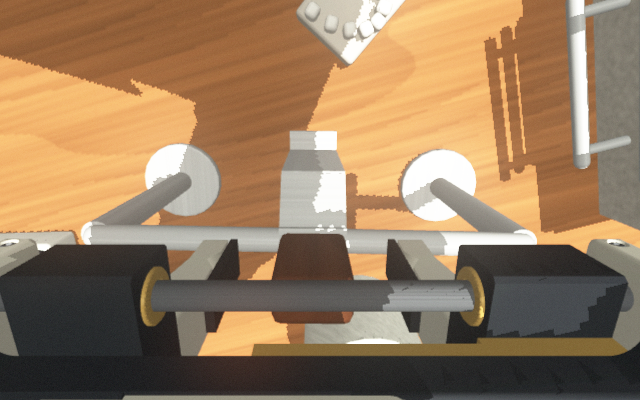

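The wrist picture shows the yoke hanging astride the bar, the grip at (313,275) free between the open fingers and the bridge on the bar near y = 238. Next I rise and go to the far side of the pan.

Request:
{"fn": "play_rows", "kwargs": {"plan": [[0,0,-2,0,0,0],[0,0,-4,0,0,0],[0,0,-4,0,0,0],[0,0,-2,0,0,0],[-1,-1.6,0,0,0,0],[-2,-3.3,0,0,0,0],[-2,-3.3,0,0,0,0],[-2,-3.3,0,0,0,0],[-2,-3.3,0,0,0,0],[-2,-3.3,0,0,0,0],[-2,-3.2,0,0,0,0],[-1.3,-1.5,0,0,0,0],[0,0,0,0,0,0]], "grip": 7.5}}

```text
clock: 11.88
tool_pos: [0.559, 0.0367, 0.2994]
orientation: [-180.0, -0.0, 164.7]
force: [-0.2, 0.5, 0.1]
opening: 0.0751
gripper_force: 0.0
```

Request:
{"fn": "play_rows", "kwargs": {"plan": [[0,0,0,0,0,-7],[0,0,0,0,0,-7],[0,0,0,0,0,-7],[0,0,0,0,0,-7],[0,0,0,0,0,-7],[0,0,0,0,0,-7],[0,0,0,0,0,-7],[0,0,0,0,0,-7],[0,0,0,0,0,-7],[0,0,0,0,0,-7],[0,0,0,0,0,-7],[0,0,0,0,0,-7],[0,0,0,0,0,-7.1],[0,0,0,0,0,0],[0,0,0,0,0,0]], "grip": 5}}

```text
clock: 13.13
tool_pos: [0.5581, 0.0405, 0.2996]
orientation: [180.0, 0.0, -104.2]
force: [-0.0, -0.3, 0.5]
opening: 0.0497
gripper_force: 0.0
```

```bash
python3 - <<'E'
from h import *
o=get_obs(); print(o['tool_pos'],o['orientation'],o['clock'])
for c in ['top','side','wrist']:
    s=save(c,c+'6')
    for n in ['yoke_notch','pan','ring_a','plate']:
        print(c,n,[(np.round(d['position'],3).tolist(),round(d['score'],2)) for d in spot_point(c,n)])
E
```

```text
[0.55807646 0.04050312 0.29955159] [ 1.79997156e+02  3.67873457e-03 -1.04221631e+02] 13.1333
top yoke_notch [([0.726, -0.422, 0.099], 0.73)]
top pan [([0.116, -0.304, -0.0], 0.81), ([0.534, -0.058, 0.045], 0.59)]
top ring_a [([0.499, -0.241, 0.047], 0.78), ([0.54, -0.063, 0.044], 0.64)]
top plate [([0.519, -0.153, 0.003], 0.9)]
side yoke_notch [([0.724, -0.419, 0.098], 0.85), ([0.476, 0.294, 0.148], 0.82)]
side pan [([0.116, -0.306, -0.004], 0.94), ([0.539, -0.062, 0.044], 0.59)]
side ring_a [([0.5, -0.237, 0.046], 0.96), ([0.538, -0.064, 0.043], 0.73), ([0.539, -0.064, 0.045], 0.6)]
side plate [([0.517, -0.148, 0.001], 0.59), ([0.482, 0.294, 0.15], 0.58)]
wrist yoke_notch []
wrist pan [([0.533, -0.065, 0.046], 0.8)]
wrist ring_a []
wrist plate []
```

Now I square the tool to the push line (yaw -102°), go down behind the pan and close in on it.

Request:
{"fn": "play_rows", "kwargs": {"plan": [[0,0,1,0,0,-2],[0,0,3,0,0,0],[0,0,4,0,0,0],[0,0,4,0,0,0],[0,0,4,0,0,0],[0,0,3.5,0,0,0],[0,0,2,0,0,0],[0,0,1,0,0,0],[0.5,0,0,0,0,0],[1,0,0,0,0,0],[1,0,0,0,0,0],[0.5,0,0,0,0,0],[0,0,0,0,0,0],[0,0,0,0,0,0]], "grip": 5}}

```text
clock: 15.05
tool_pos: [0.5524, 0.0103, 0.0758]
orientation: [-179.9, 0.1, -102.1]
force: [0.0, -0.2, 0.4]
opening: 0.0501
gripper_force: 0.0
```

```bash
python3 - <<'E'
from h import *
o=get_obs(); print(o['tool_pos'],o['orientation'],o['force'])
for c in ['side','wrist']:
    s=save(c,c+'7')
    for n in ['pan']:
        print(c,n,[(np.round(d['position'],3).tolist(),round(d['score'],2)) for d in spot_point(c,n)])
E
```

```text
[0.55244517 0.01034984 0.07579358] [-1.79890327e+02  6.88802531e-02 -1.02078330e+02] [ 0.02493998 -0.22037848  0.43536554]
side pan [([0.538, -0.064, 0.043], 0.66), ([0.112, -0.308, -0.001], 0.56), ([0.48, 0.298, 0.141], 0.16)]
wrist pan [([0.534, -0.063, 0.043], 0.76)]
```

View pics/wrist7.png

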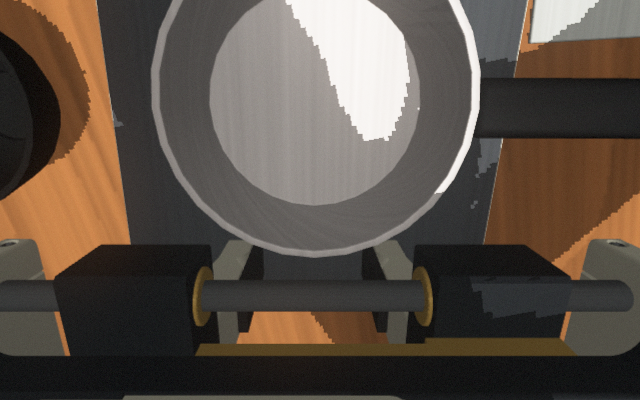

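The wrist picture shows the pan rim spanning x = 152–480, centred at 316 between the fingers at 235 and 390, with its handle clear on the right. I push slowly.

Request:
{"fn": "play_rows", "kwargs": {"plan": [[0.5,0,0,0,0,0],[0.5,0,0,0,0,0],[0.4,0,0,0,0,0],[0.3,0,0,0,0,0],[0.3,0,0,0,0,0],[0.3,0,0,0,0,0],[0.4,0,0,0,0,0],[0.5,0,0,0,0,0],[0.5,0,0,0,0,0],[0.5,0,0,0,0,0],[0.5,0,0,0,0,0],[0.4,0,0,0,0,0],[0.2,0,0,0,0,0],[0,0,0,0,0,0]], "grip": 5}}

```text
clock: 16.42
tool_pos: [0.5406, -0.0417, 0.0746]
orientation: [180.0, -0.0, -102.0]
force: [0.0, 0.6, -0.4]
opening: 0.05
gripper_force: 0.0
```

```bash
python3 - <<'E'
from h import *
o=get_obs(); print(o['tool_pos'],o['orientation'],o['force'],o['clock'])
for c in ['side','wrist','top']:
    s=save(c,c+'8')
    for n in ['pan']:
        print(c,n,[(np.round(d['position'],3).tolist(),round(d['score'],2)) for d in spot_point(c,n)])
E
```

```text
[ 0.54064132 -0.0416901   0.07457752] [ 1.79984526e+02 -1.79174548e-02 -1.02046207e+02] [ 0.04824934  0.64710133 -0.37395611] 16.4167
side pan [([0.529, -0.096, 0.044], 0.89), ([0.116, -0.305, -0.004], 0.86)]
wrist pan [([0.526, -0.098, 0.042], 0.57)]
top pan [([0.529, -0.092, 0.045], 0.81), ([0.114, -0.305, 0.001], 0.62)]
```

Request:
{"fn": "play_rows", "kwargs": {"plan": [[0.3,0,0,0,0,0],[0.5,0,0,0,0,0],[0.6,0,0,0,0,0],[0.6,0,0,0,0,0],[0.6,0,0,0,0,0],[0.6,0,0,0,0,0],[0.6,0,0,0,0,0],[0.6,0,0,0,0,0],[0.6,0,0,0,0,0],[0.6,0,0,0,0,0],[0.6,0,0,0,0,0],[0.6,0,0,0,0,0],[0.6,0,0,0,0,0],[0.6,0,0,0,0,0],[0.6,0,0,0,0,0],[0.6,0,0,0,0,0],[0.6,0,0,0,0,0],[0.5,0,0,0,0,0],[0.3,0,0,0,0,0],[0,0,0,0,0,0]], "grip": 5}}

```text
clock: 18.38
tool_pos: [0.5185, -0.1455, 0.0745]
orientation: [180.0, -0.0, -102.1]
force: [0.5, -0.2, 0.2]
opening: 0.0499
gripper_force: 0.0
```

```bash
python3 - <<'E'
from h import *
o=get_obs(); print(o['tool_pos'],o['orientation'],o['force'],o['clock'])
for c in ['side','wrist','top']:
    s=save(c,c+'9')
    for n in ['pan','ring_a','plate']:
        print(c,n,[(np.round(d['position'],3).tolist(),round(d['score'],2)) for d in spot_point(c,n)])
E
```

```text
[ 0.51848851 -0.14550132  0.07453253] [ 1.79979845e+02 -1.92742223e-02 -1.02050693e+02] [ 0.52154693 -0.15324938  0.24043379] 18.3833
side pan [([0.507, -0.2, 0.041], 0.82), ([0.114, -0.307, -0.006], 0.81), ([0.36, -0.148, 0.005], 0.18)]
side ring_a [([0.497, -0.235, 0.042], 0.87), ([0.541, -0.063, 0.043], 0.65)]
side plate [([0.519, -0.149, 0.001], 0.7)]
wrist pan [([0.506, -0.198, 0.043], 0.8), ([0.715, -0.097, -0.001], 0.43)]
wrist ring_a []
wrist plate [([0.687, -0.253, 0.0], 0.33)]
top pan [([0.114, -0.304, -0.003], 0.72), ([0.507, -0.196, 0.045], 0.68)]
top ring_a [([0.501, -0.24, 0.044], 0.7), ([0.541, -0.064, 0.046], 0.57), ([0.347, 0.367, 0.004], 0.4), ([0.715, -0.096, -0.002], 0.18)]
top plate [([0.518, -0.151, -0.0], 0.91)]
```

Request:
{"fn": "play_rows", "kwargs": {"plan": [[0.3,0,0,0,0,0],[0.5,0,0,0,0,0],[0.5,0,0,0,0,0],[0.5,0,0,0,0,0],[0.5,0,0,0,0,0],[0.4,0,0,0,0,0],[0.4,0,0,0,0,0],[0.3,0,0,0,0,0],[0.3,0,0,0,0,0],[0.2,0,0,0,0,0],[0.1,0,0,0,0,0],[0,0,0,0,0,0],[0,0,0,0,0,0],[-0.3,0,0,0,0,0],[-1,0,0,0,0,0],[-2,0,0,0,0,0],[-2,0,0,0,0,0],[-2,0,0,0,0,0],[0,0,0,0,0,0]], "grip": 5}}

```text
clock: 20.57
tool_pos: [0.5266, -0.1096, 0.0747]
orientation: [-180.0, 0.0, -101.9]
force: [0.6, -0.3, 0.3]
opening: 0.0501
gripper_force: 0.0
```

Request:
{"fn": "play_rows", "kwargs": {"plan": [[0,0,-1,0,0,0],[0,0,-3,0,0,0],[0,0,-4,0,0,0],[-1,0,-4,0,0,0],[-2,0,-3,0,0,0],[-2,0,-1,0,0,0],[0,0,0,0,0,0],[0,0,0,0,0,0]], "grip": 5}}

```text
clock: 21.23
tool_pos: [0.5362, -0.0631, 0.236]
orientation: [-179.9, 0.1, -102.0]
force: [0.5, -0.6, -0.8]
opening: 0.05
gripper_force: 0.0
```

```bash
python3 - <<'E'
from h import *
o=get_obs(); print(o['tool_pos'],o['force'],o['clock'])
for c in ['side','wrist','top']:
    s=save(c,c+'10')
    for n in ['pan','ring_a','yoke_notch','yoke']:
        print(c,n,[(np.round(d['position'],3).tolist(),round(d['score'],2)) for d in spot_point(c,n)])
a=cv2.imread('pics/side10.png')[120:300,240:480]; b=cv2.imread('pics/wrist10.png')
cv2.imwrite('pics/end.png',np.hstack([cv2.resize(a,(400,300)),cv2.resize(b,(400,300))]))
E
```

```text
[ 0.53622553 -0.06310131  0.23598002] [ 0.45586618 -0.56898502 -0.8366688 ] 21.2333
side pan [([0.115, -0.305, -0.005], 0.86), ([0.501, -0.236, 0.045], 0.84)]
side ring_a [([0.5, -0.239, 0.045], 0.64), ([0.542, -0.065, 0.044], 0.6)]
side yoke_notch [([0.726, -0.421, 0.099], 0.95), ([0.478, 0.296, 0.148], 0.52)]
side yoke [([0.725, -0.417, 0.003], 0.57), ([0.481, 0.296, 0.05], 0.56)]
wrist pan []
wrist ring_a [([0.712, -0.097, -0.002], 0.53)]
wrist yoke_notch []
wrist yoke []
top pan [([0.117, -0.304, -0.001], 0.82), ([0.498, -0.235, 0.046], 0.69)]
top ring_a [([0.499, -0.24, 0.045], 0.96), ([0.539, -0.062, 0.044], 0.58)]
top yoke_notch [([0.726, -0.422, 0.096], 0.56), ([0.515, -0.152, 0.003], 0.56), ([0.482, 0.294, 0.146], 0.53), ([0.498, -0.238, 0.044], 0.41)]
top yoke [([0.478, 0.299, 0.05], 0.67), ([0.727, -0.418, -0.002], 0.54)]
```

View pics/end.png

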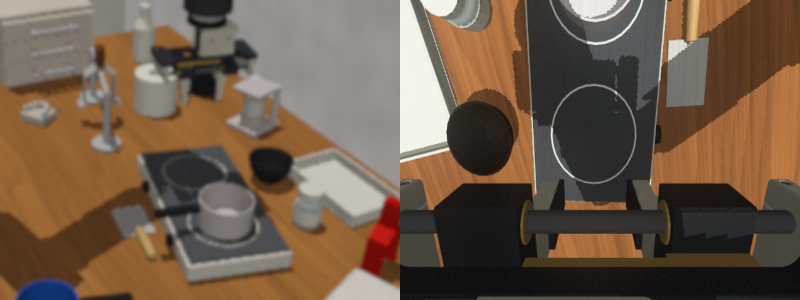

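The pan stands flat inside the near ring, at about (225,215) in the side crop and within 4 mm of the ring's centre. The yoke hangs on the rail at (95,85), and the arm touches nothing. I hand the job in.

```bash
python3 -c "
from plant import close_job
print(close_job())"
```

```text
the job is handed in; nothing more can be done
None
```

I handed the job in at about 21 s: the yoke hangs released astride the rail, and the pan stands flat inside the other ring, about 4 mm from its centre by the cameras; the hand-in returned no verdict.

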